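# Put the round stamp away under the roll-top

### The job

Put the round-based hand stamp away: stand it upright on the floor of the open roll-top box. Then roll the slatted cover fully shut over it.

Things in the scene. Friction and masses are not known exactly. Their poses are not given: they have to be found in the camera images.
- stamp_mid (a point): Centre of the hand stamp with the ROUND base (others nearby have a long and a square base). Stands upright, 85 mm tall, about 90 g: base disc 58 mm wide, 20 mm high; a turned wooden handle rises from it on the same axis, 28 mm thick from 54 to 72 mm above the underside (grasp there), narrower below and at the top. Point: on the axis, 42.5 mm above the underside; z up the handle.
- rolltop: Fixed plywood half-drum box with a slatted cover. Origin: centre of underside; x: from open side to back; y: along its width; z up. 304 x 266 x 192 mm. End walls' inner faces y = +-125, floor top z = 10, sill at the open side x = -144 to -134, its top z = 72. Cover open: mouth clear from above x = -134 to 0 (stand the stamp at x = -70, y = 0). Cover's circular track: axis x = 0, z = 40, along y.
- cover (a joint): Roll of the curved cover along its track, rad: 0 = fully shut (front edge down at the sill), 1.309 = fully open (rolled over the top, down behind the back). Starts nearly or fully open. The slats' outer face is 144 mm from the track's axis. It stays where it is left, has no spring; moving it by the knob takes about 2 to 6 N along the track.
- cover_knob (a point): Centre of the wooden ball knob, 34 mm wide, on the cover near its front edge, mid-width. A 14 mm stem holds it 36 mm off the slats, 180 mm from the track's axis. At cover value q it is at x = -180 cos(a), y = 0, z = 40 + 180 sin(a) mm in the box's frame, a = 0.419 + q. Pinch it from above along the box's y and lead it round the arc, fingers down all the way; the ball turns between them.
Not all that is in view belongs to the job. Leave any blue or green look-alike of the part that bears stamp_mid alone.

How it is judged:
By the outcome, as a careful person would: the job done as asked, in the order asked, and still so for the second after the job is handed in, with the robot touching nothing.
It also fails if it takes over 54 s, if anything falls off the work surface, if the arm or the gripper's body presses on something with over 40 N, if the wrist force passes 120 N, or if a joint passes its speed limit or range.

### The arm

A 6-joint arm with a two-finger parallel gripper is mounted at the origin on the work surface. World frame = base frame: x ahead of the robot, y to its left, z up, the work surface at z = 0. Lengths are in m, angles in rad, forces in N, time in s.
With the tool pointing down it reaches from about 0.35 to 0.725 m from the base axis. Payload 4.3 kg.
Tool frame: the origin (TCP) lies on the centre line of the jaws, within the pads' length; the fingertips stand 17 mm ahead of it and the grasp point (between the pads) lies 2 mm behind it (bot.tcp_to_tips is the distance from the TCP to the fingertips, in m); z points along the fingers, y is the line along which they close (so a half turn about z gives the same grasp; the last joint's range is limited). The gripper opens to 85 mm and grips with 20 to 120 N. Pads are 22 mm wide; open, the fingers measure 114 mm over their backs; the gripper's body (76 mm by 85 mm) begins 54 mm behind the grasp point. The pads swing forward as they close: fully open they stand 13 mm farther back than shut.
Start: joints at [-1.432, 0.377, 0.081, 1.274, 0, 1.46], TCP at [0.142, -0.557, 0.248] pointing down, gripper open.
Joint ranges: [-2.72, 2.72], [-0.84, 1.66], [-1.02, 1.22], [-1.77, 2.12], [-1.37, 1.28], [-3.14, 3.14]. Speed limits (rad/s): [2.57, 2.57, 3.14, 3.14, 3.14, 3.14].

### API

Orientations are given as a unit quaternion [w, x, y, z].
In Python, from bench import sense, viewer, order, bot gives the robot as it stands. The module is installed in compiled form; this text tells all that it offers.
- The arm moves only by the tool move_arm, never from a script. Its argument "moves" is a list of rows, each an object of numbers: "tx", "ty", "tz": the shift along the tool's x, y, z in m; "yaw": the turn about the tool's z in rad. In form: [{"tx": .., "ty": .., "tz": .., "yaw": ..}, ...]. A call has exactly 10 rows; each row shifts and turns the commanded pose from where the row before left it, along the tool's axes as they then stand; what a row does not reach is not made up. A row lasts 1/12 s, in which the tool goes at most 41.7 mm and 7.16 degrees, less where a joint would pass 70% of its speed; a pose out of reach is approached as far as the arm can. A call is refused whole if a number of a shift passes 0.0417 or a number of a turn 0.125, either way. A call with a gripper value outside its range is refused whole. "grip" is the opening, from 0 (shut) to 1 (fully open), set as the call begins (left out, the last holds). The fingers move at their own pace and stop on an object; "newtons" is the grip in N (left out, the last holds). Time passes only in rows, so rows that do not move let the fingers close, or fill a call up. It gives the time, the measured TCP pose, the force, the opening and the grip force at its end, in the units of the state.
- sense(): the state, without advancing time (a new reading comes with each control period).
- viewer.capture(name): name is "scene" or "top"; returns (picture, depth): 420x560x3 uint8, red, green, blue; 420x560 float32, m along the optical axis (not along the pixel's ray), 0 where there is no reading.
- viewer.camera_params(name): a dict with "intrinsics" (3x3 intrinsics, pixels), "rvec" (rotation vector, rad) and "tvec" (3), from world to camera coordinates, as OpenCV has them. Camera axes: x right, y down, z forward; pixel columns grow to the right and rows downward; lengths in m; the calibration is good to about 2 mm. A picture is of the moment at which its call begins. camera_params takes no time and is no camera call.
- order.finish_job(): hands the job in; it is judged then, once.
Trained networks look in the newest picture that a camera, given by its name, has taken for a name from the list of things; names that differ only in an ending like _2 or _b are one class to them, and where a whole thing is asked for, a point or a joint stands for the part that bears it (a point fixed in the world has none). Each returns a list of dicts, best first, with "confidence" (0 to 1); they miss things now and then, are a little off and sometimes report something else, mostly with a low value. They report only what shows in the picture. A call takes as long as a camera call. They do not tell look-alikes from the thing itself.
- viewer.silhouettes(camera, name): "mask" (420x560 bool, what is visible of it).
- viewer.tip_of(camera, name): "point" ([x, y, z] in m, in the coordinates of the camera as it stood for that picture, good to about 4 mm: a listed point, or the origin of a listed thing).
The state is a dict: "time_s": time; "joint_pos": joint angles; "dq": joint speeds; "joint_efforts": joint torques, N m; "tool_pos": TCP position; "ee_rot": TCP orientation; "contact_force": force on the tool from outside, world axes, zero at the start; "ft_torque": the same for the moment, N m; "opening": finger opening in m; "gripper_force": force on a finger pad.
Only numpy, scipy, OpenCV 4.12 (cv2) and the standard library are available. Lean on these libraries where they do the work, as an engineer would, in place of code of your own. Each camera call takes 0.05 s, during which the arm holds its last target. There are 200 camera calls.

## Working session

There is one attempt and no reset: what is moved stays moved. The work goes in short steps, Python scripts to look and compute and a tool call to move; the robot and the scene stay as the last step left them, time stands still between calls to the robot, and variables do not carry over. Pictures are saved under pics/ and viewed, at most 10 in all, crops included, and the job is handed in when it is done.

Besides the shell and the picture viewer there is one more tool, called as name(argument=value, ...) on one line, values as JSON. move_arm: Moves the arm, as the interface text tells. Its arguments: {"type":"object","properties":{"moves":{"type":"array"},"grip":{"type":"number"},"newtons":{"type":"number"}},"required":["moves"]}

```bash
mkdir -p pics; cat > h.py <<'E'
import numpy as np, cv2
from bench import sense, viewer, order, bot
def cam(n):
    p=viewer.camera_params(n); R=cv2.Rodrigues(np.array(p["rvec"],float))[0]
    return np.array(p["intrinsics"]),R,np.array(p["tvec"],float).ravel()
def c2w(n,p):
    K,R,t=cam(n); return (np.asarray(p)-t)@R
def cloud(n,d):
    K,R,t=cam(n); v,u=np.mgrid[:d.shape[0],:d.shape[1]]
    P=np.stack([(u-K[0,2])/K[0,0]*d,(v-K[1,2])/K[1,1]*d,d],-1)
    return (P-t)@R
E
python3 - <<'E'
from h import *
np.set_printoptions(precision=4,suppress=True)
for n in("scene","top"):
    im,d=viewer.capture(n); cv2.imwrite(f"pics/{n}0.png",im[...,::-1]); np.save(f"{n}.npy",d)
    W=cloud(n,d)
    for o in("stamp_mid","rolltop","cover_knob"):
        for r in viewer.tip_of(n,o)[:5]: print(n,o,round(r["confidence"],2),c2w(n,r["point"]))
    for r in viewer.silhouettes(n,"stamp_mid")[:5]:
        m=r["mask"]&(d>0); v,u=np.nonzero(m); print(n,"mask",round(r["confidence"],2),u.mean(),v.mean(),W[m].mean(0),W[m].max(0),im[m].mean(0))
s=sense(); print(s)
E
```

```text
scene stamp_mid 0.92 [ 0.4436 -0.1927  0.0456]
scene stamp_mid 0.76 [ 0.5141 -0.4033  0.0447]
scene stamp_mid 0.66 [ 0.4668 -0.2936  0.0461]
scene stamp_mid 0.59 [ 0.2233 -0.3288  0.0517]
scene stamp_mid 0.57 [ 0.3185 -0.3373  0.043 ]
scene rolltop 0.74 [0.5076 0.2292 0.0025]
scene cover_knob 0.71 [0.5057 0.2317 0.2224]
scene mask 0.96 257.98207171314743 309.0796812749004 [ 0.468  -0.2975  0.0389] [ 0.4931 -0.2689  0.0893] [119.7689 109.5239  74.7171]
scene mask 0.95 266.5489795918367 262.58367346938775 [ 0.4477 -0.1969  0.0385] [ 0.4737 -0.1651  0.0879] [ 51.1    106.2388  60.7959]
scene mask 0.82 258.5081967213115 365.22131147540983 [ 0.5117 -0.4026  0.0371] [ 0.5386 -0.3751  0.089 ] [ 47.3705 108.2902  58.6525]
scene mask 0.77 150.87037037037038 283.9276094276094 [ 0.2293 -0.3316  0.0368] [ 0.2519 -0.3     0.0898] [42.7205 94.2088 52.4377]
scene mask 0.72 188.76739926739927 302.6025641025641 [ 0.3236 -0.3384  0.0382] [ 0.3476 -0.3098  0.0899] [ 46.7894  70.6886 117.2326]
top stamp_mid 0.9 [ 0.3214 -0.336   0.0406]
top stamp_mid 0.83 [ 0.4488 -0.1945  0.0454]
top stamp_mid 0.76 [ 0
[... 646 characters left out ...]
0.331   0.0367] [ 0.3497 -0.3083  0.0894] [ 18.5336  51.6462 119.1719]
top mask 0.56 419.7571157495256 187.1157495256167 [ 0.5114 -0.396   0.0359] [ 0.5432 -0.3738  0.0883] [16.425  89.1746 33.0664]
{'time_s': 0.5, 'joint_pos': array([-1.4323,  0.3773,  0.081 ,  1.2744,  0.    ,  1.4605]), 'dq': array([-0.0012, -0.0017,  0.0008, -0.0007, -0.0003, -0.0009]), 'joint_efforts': array([ -0.0009, -46.3071,  26.9882,   0.0027,  -0.0002,  -0.    ]), 'tool_pos': array([ 0.1416, -0.5573,  0.2483]), 'ee_rot': array([0.    , 0.9923, 0.1241, 0.    ]), 'contact_force': array([ 0.4281, -0.5028, -0.0123]), 'ft_torque': array([ 0.0314, -0.0082,  0.0181]), 'gripper_force': 0.0, 'opening': 0.08557147130401294}
```

View pics/scene0.png

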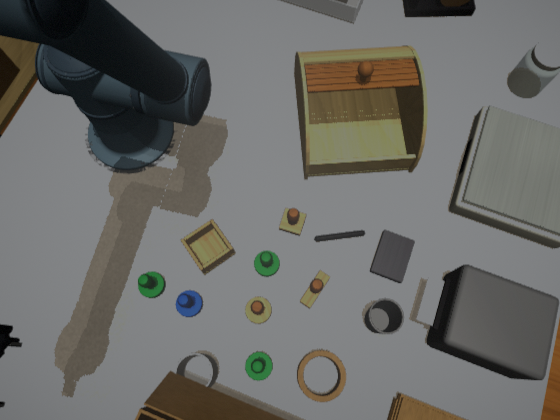

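View pics/top0.png

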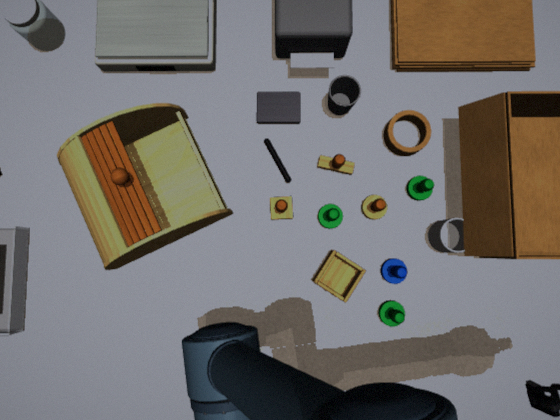

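```bash
python3 - <<'E'
from h import *
from scipy.optimize import least_squares
np.set_printoptions(precision=4,suppress=True)
A=[];S=[]
for n in("scene","top"):
    d=np.load(n+".npy"); W=cloud(n,d)
    p=W[d>0]; A.append(p)
    q=p[(abs(p[:,0]-.466)<.04)&(abs(p[:,1]+.294)<.04)&(p[:,2]>.008)]; 
    disc=q[(q[:,2]<.024)&(q[:,2]>.016)]; hnd=q[q[:,2]>.05]
    print(n,"disc",cv2.minEnclosingCircle(disc[:,:2].astype(np.float32)),"handle",cv2.minEnclosingCircle(hnd[:,:2].astype(np.float32)),hnd.mean(0))
    b=p[(np.hypot(p[:,0]-.508,p[:,1]-.229)<.24)&(p[:,2]>.03)]
    print(n,"rect",cv2.minAreaRect(b[:,:2].astype(np.float32)))
    s=b[(abs(b[:,2]-.072)<.004)]
    # sill: points ~139 mm from centre toward open side
    g=s[(s[:,1]<.229-.06)]
    print("sill n",len(g),cv2.minAreaRect(g[:,:2].astype(np.float32)), g.mean(0))
    # slat surface and knob
    k=b[(b[:,2]>.205)]
    print("knob",len(k),k.mean(0),k.min(0),k.max(0))
    np.save(n+"_box.npy",b)
E
```

```text
scene disc ((0.4664294123649597, -0.2957463264465332), 0.028929926455020905) handle ((0.46664315462112427, -0.2959868013858795), 0.013986647129058838) [ 0.4676 -0.297   0.0808]
scene rect ((0.5101723074913025, 0.225267693400383), (0.26768943667411804, 0.29845917224884033), 25.24853515625)
sill n 491 ((0.540819525718689, 0.159271702170372), (0.2660693824291229, 0.14597836136817932), 25.126562118530273) [0.5652 0.1042 0.0722]
knob 206 [0.5074 0.2248 0.2301] [0.491  0.2135 0.2138] [0.5235 0.2427 0.2406]
top disc ((0.46948161721229553, -0.2954617142677307), 0.028970029205083847) handle ((0.4693828523159027, -0.2953133285045624), 0.01413294393569231) [ 0.4681 -0.2927  0.0775]
top rect ((0.5106199383735657, 0.22935160994529724), (0.2676352262496948, 0.30543529987335205), 25.35587501525879)
sill n 508 ((0.5436913967132568, 0.15808981657028198), (0.2657831907272339, 0.1415538191795349), 25.561782836914062) [0.5662 0.1049 0.0719]
knob 258 [0.5076 0.2279 0.2308] [0.4923 0.2143 0.2154] [0.5257 0.2455 0.239 ]
```

```bash
python3 - <<'E'
from h import *
np.set_printoptions(precision=4,suppress=True)
c=np.array([.5106,.2290]); th=np.deg2rad(115.3); ex=np.array([np.cos(th),np.sin(th)]); ey=np.array([-ex[1],ex[0]])
for n in("scene","top"):
    b=np.load(n+"_box.npy"); l=np.c_[(b[:,:2]-c)@np.c_[ex,ey],b[:,2]]*1000
    m=abs(l[:,1])<100
    s=l[m&(l[:,2]>70)&(l[:,0]<-100)]; print(n,"sill x",s[:,0].min(),s[:,0].max(),len(s))
    r=np.hypot(l[:,0],l[:,2]-40); sl=l[m&(abs(r-144)<5)&(l[:,2]>100)&(abs(l[:,1])>25)]
    print("slats front x",np.percentile(sl[:,0],[0,1,5,100]),"r",np.median(np.hypot(sl[:,0],sl[:,2]-40)), "y ext",l[l[:,2]>60][:,1].min(),l[l[:,2]>60][:,1].max())
    k=l[(l[:,2]>205)]; f=lambda p:np.linalg.norm(k-p,axis=1)-17
    from scipy.optimize import least_squares
    print("knob",least_squares(f,[0,0,220],loss="soft_l1").x)
    d=np.load(n+".npy"); p=cloud(n,d)[d>0]
    a,e=np.array([.1416,-.5573]),np.array([.468,-.2955]); u=(e-a)/np.linalg.norm(e-a)
    t=(p[:,:2]-a)@u; w=abs((p[:,:2]-a)@[-u[1],u[0]]); q=p[(t>.06)&(t<.47)&(w<.08)]; print("path max z",q[:,2].max())
    a,e=np.array([.468,-.2955]),np.array([.545,.157]); u=(e-a)/np.linalg.norm(e-a)
    t=(p[:,:2]-a)@u; w=abs((p[:,:2]-a)@[-u[1],u[0]]); q=p[(t>.0)&(t<.5)&(w<.08)]; print("path2 max z",q[:,2].max())
E
```

```text
scene sill x -143.74162793224022 -132.19937631228098 324
slats front x [-20.0433 -18.6368 -16.6768  61.3789] r 144.3225364584193 y ext -131.91257559717036 135.71958533020148
knob [  4.0122   2.314  220.7985]
path max z 0.11174835819411362
path2 max z 0.18782411046172803
top sill x -143.559465786422 -133.52492155089337 335
slats front x [-19.4794 -18.7638 -16.1106  92.6816] r 143.58321200581113 y ext -134.05388214420745 133.7133546331365
knob [  2.8882   0.0731 220.1463]
path max z 0.10923530943204231
path2 max z 0.1862707285428415
```

move_arm(moves=[{"yaw":-0.125},{"yaw":-0.125},{"yaw":-0.125},{"yaw":-0.125},{"yaw":-0.125},{"yaw":-0.125},{"yaw":-0.125},{"yaw":-0.125},{"yaw":-0.125},{"yaw":-0.125}], grip=1)

```text
schema error: expected keys tx, ty, tz, yaw
```

move_arm(moves=[{"tx":0,"ty":0,"tz":0,"yaw":-0.125},{"tx":0,"ty":0,"tz":0,"yaw":-0.125},{"tx":0,"ty":0,"tz":0,"yaw":-0.125},{"tx":0,"ty":0,"tz":0,"yaw":-0.125},{"tx":0,"ty":0,"tz":0,"yaw":-0.125},{"tx":0,"ty":0,"tz":0,"yaw":-0.125},{"tx":0,"ty":0,"tz":0,"yaw":-0.125},{"tx":0,"ty":0,"tz":0,"yaw":-0.125},{"tx":0,"ty":0,"tz":0,"yaw":-0.125},{"tx":0,"ty":0,"tz":0,"yaw":-0.125}], grip=1)

```text
time_s: 1.33
tool_pos: [0.1416, -0.5573, 0.2484]
ee_rot: [0.0, 0.73, 0.683, -0.0]
contact_force: [-0.1, 0.8, 0.8]
opening: 0.0853
gripper_force: 0.0
```

move_arm(moves=[{"tx":0,"ty":0,"tz":0,"yaw":-0.125},{"tx":0,"ty":0,"tz":0,"yaw":-0.125},{"tx":0,"ty":0,"tz":0,"yaw":-0.125},{"tx":0,"ty":0,"tz":0,"yaw":-0.125},{"tx":0,"ty":0,"tz":0,"yaw":-0.013},{"tx":0,"ty":0,"tz":0,"yaw":0},{"tx":0,"ty":0,"tz":0,"yaw":0},{"tx":0,"ty":0,"tz":0,"yaw":0},{"tx":0,"ty":0,"tz":0,"yaw":0},{"tx":0,"ty":0,"tz":0,"yaw":0}])

```text
time_s: 2.17
tool_pos: [0.1416, -0.5573, 0.2483]
ee_rot: [0.0, 0.536, 0.844, -0.0]
contact_force: [0.2, -0.5, -0.5]
opening: 0.0853
gripper_force: 0.0
```

```bash
cat >> h.py <<'E'
from scipy.spatial.transform import Rotation
def to(x,y,z):
    s=sense(); q=s["ee_rot"]; R=Rotation.from_quat([q[1],q[2],q[3],q[0]]).as_matrix()
    print("t",round(s["time_s"],2),"p",s["tool_pos"].round(4),"x-ang",np.degrees(np.arctan2(R[1,0],R[0,0])).round(2),"zax",R[:,2].round(4),"F",s["contact_force"].round(1),"op",round(s["opening"],4),"g",round(s["gripper_force"],1),"j",s["joint_pos"].round(2))
    print("tool shift mm",(R.T@(np.array([x,y,z])-s["tool_pos"])*1000).round(1))
def box(x,y,z):
    th=np.deg2rad(115.3); e=np.array([np.cos(th),np.sin(th)])
    to(*(np.array([.5106,.2290])+x/1e3*e+y/1e3*np.array([-e[1],e[0]])),z/1e3)
E
python3 -c "from h import *; to(.468,-.2955,.15)"
```

```text
t 2.17 p [ 0.1416 -0.5573  0.2483] x-ang 115.23 zax [ 0.e+00 -1.e-04 -1.e+00] F [ 0.2 -0.5 -0.5] op 0.0853 g 0.0 j [-1.43  0.38  0.08  1.27  0.   -0.3 ]
tool shift mm [ 97.7 406.8  98.3]
```

move_arm(moves=[{"tx":0.0098,"ty":0.038,"tz":0.006,"yaw":0},{"tx":0.0098,"ty":0.038,"tz":0.006,"yaw":0},{"tx":0.0098,"ty":0.038,"tz":0.006,"yaw":0},{"tx":0.0098,"ty":0.038,"tz":0.006,"yaw":0},{"tx":0.0098,"ty":0.038,"tz":0.006,"yaw":0},{"tx":0.0098,"ty":0.038,"tz":0.006,"yaw":0},{"tx":0.0098,"ty":0.038,"tz":0.006,"yaw":0},{"tx":0.0098,"ty":0.038,"tz":0.006,"yaw":0},{"tx":0.0098,"ty":0.038,"tz":0.006,"yaw":0},{"tx":0.0098,"ty":0.038,"tz":0.006,"yaw":0}])

```text
time_s: 3.0
tool_pos: [0.4447, -0.3051, 0.1883]
ee_rot: [0.0, 0.536, 0.844, -0.0]
contact_force: [0.3, -1.4, 0.4]
opening: 0.0855
gripper_force: 0.0
```

move_arm(moves=[{"tx":0,"ty":0.0134,"tz":0.006,"yaw":0},{"tx":0,"ty":0.0134,"tz":0.006,"yaw":0},{"tx":0,"ty":0,"tz":0.01,"yaw":0},{"tx":0,"ty":0,"tz":0.01,"yaw":0},{"tx":0,"ty":0,"tz":0.006,"yaw":0},{"tx":0,"ty":0,"tz":0,"yaw":0},{"tx":0,"ty":0,"tz":0,"yaw":0},{"tx":0,"ty":0,"tz":0,"yaw":0},{"tx":0,"ty":0,"tz":0,"yaw":0},{"tx":0,"ty":0,"tz":0,"yaw":0}])

```text
time_s: 3.83
tool_pos: [0.4677, -0.2957, 0.151]
ee_rot: [0.001, 0.536, 0.844, -0.0]
contact_force: [-0.6, -0.2, -0.1]
opening: 0.0856
gripper_force: 0.0
```

```bash
python3 -c "from h import *; to(.468,-.2955,.061)"
```

```text
t 3.83 p [ 0.4677 -0.2957  0.151 ] x-ang 115.23 zax [ 1.e-03 -9.e-04 -1.e+00] F [-0.6 -0.2 -0.1] op 0.0856 g 0.0 j [-0.68  0.38 -0.17  1.02 -0.    0.45]
tool shift mm [ 0.2  0.3 90. ]
```

move_arm(moves=[{"tx":0,"ty":0,"tz":0.015,"yaw":0},{"tx":0,"ty":0,"tz":0.015,"yaw":0},{"tx":0,"ty":0,"tz":0.015,"yaw":0},{"tx":0,"ty":0,"tz":0.015,"yaw":0},{"tx":0,"ty":0,"tz":0.015,"yaw":0},{"tx":0,"ty":0,"tz":0.01,"yaw":0},{"tx":0,"ty":0,"tz":0.005,"yaw":0},{"tx":0,"ty":0,"tz":0,"yaw":0},{"tx":0,"ty":0,"tz":0,"yaw":0},{"tx":0,"ty":0,"tz":0,"yaw":0}])

```text
time_s: 4.67
tool_pos: [0.4683, -0.2956, 0.0613]
ee_rot: [0.001, 0.535, 0.845, -0.0]
contact_force: [-0.2, -0.9, 0.5]
opening: 0.0852
gripper_force: 0.0
```

move_arm(moves=[{"tx":0,"ty":0,"tz":0,"yaw":0},{"tx":0,"ty":0,"tz":0,"yaw":0},{"tx":0,"ty":0,"tz":0,"yaw":0},{"tx":0,"ty":0,"tz":0,"yaw":0},{"tx":0,"ty":0,"tz":0,"yaw":0},{"tx":0,"ty":0,"tz":0,"yaw":0},{"tx":0,"ty":0,"tz":0,"yaw":0},{"tx":0,"ty":0,"tz":0,"yaw":0},{"tx":0,"ty":0,"tz":0,"yaw":0},{"tx":0,"ty":0,"tz":0,"yaw":0}], grip=0, newtons=40)

```text
time_s: 5.5
tool_pos: [0.4677, -0.2953, 0.0606]
ee_rot: [0.0, 0.535, 0.845, -0.0]
contact_force: [-2.3, -0.8, 4.2]
opening: 0.0266
gripper_force: 39.4
```

```bash
python3 -c "from h import *; to(.468,-.2955,.061);box(-78,0,250)"
```

```text
t 5.5 p [ 0.4677 -0.2953  0.0606] x-ang 115.26 zax [ 1.e-04 -6.e-04 -1.e+00] F [-2.3 -0.8  4.2] op 0.0266 g 39.4 j [-0.68  0.46 -0.3   0.81 -0.    0.45]
tool shift mm [-0.3  0.2 -0.4]
t 5.5 p [ 0.4677 -0.2953  0.0606] x-ang 115.26 zax [ 1.e-04 -6.e-04 -1.e+00] F [-2.3 -0.8  4.2] op 0.0266 g 39.4 j [-0.68  0.46 -0.3   0.81 -0.    0.45]
tool shift mm [ 377.7  262.6 -189.7]
```

move_arm(moves=[{"tx":0,"ty":0,"tz":-0.01,"yaw":0},{"tx":0,"ty":0,"tz":-0.02,"yaw":0},{"tx":0,"ty":0,"tz":-0.03,"yaw":0},{"tx":0,"ty":0,"tz":-0.03,"yaw":0},{"tx":0,"ty":0,"tz":-0.03,"yaw":0},{"tx":0,"ty":0,"tz":-0.02,"yaw":0},{"tx":0.0126,"ty":0.0088,"tz":0,"yaw":0},{"tx":0.0252,"ty":0.0175,"tz":0,"yaw":0},{"tx":0.0252,"ty":0.0175,"tz":0,"yaw":0},{"tx":0.0252,"ty":0.0175,"tz":0,"yaw":0}])

```text
time_s: 6.33
tool_pos: [0.485, -0.1872, 0.1996]
ee_rot: [-0.001, 0.536, 0.844, 0.0]
contact_force: [-0.7, 0.5, -0.7]
opening: 0.0266
gripper_force: 39.6
```

move_arm(moves=[{"tx":0.0252,"ty":0.0175,"tz":0,"yaw":0},{"tx":0.0252,"ty":0.0175,"tz":0,"yaw":0},{"tx":0.0252,"ty":0.0175,"tz":0,"yaw":0},{"tx":0.0252,"ty":0.0175,"tz":0,"yaw":0},{"tx":0.0252,"ty":0.0175,"tz":0,"yaw":0},{"tx":0.0252,"ty":0.0175,"tz":0,"yaw":0},{"tx":0.0252,"ty":0.0175,"tz":0,"yaw":0},{"tx":0.0252,"ty":0.0175,"tz":0,"yaw":0},{"tx":0.0252,"ty":0.0175,"tz":0,"yaw":0},{"tx":0.0126,"ty":0.0088,"tz":0,"yaw":0}])

```text
time_s: 7.17
tool_pos: [0.5327, 0.1023, 0.1993]
ee_rot: [-0.001, 0.534, 0.846, 0.0]
contact_force: [0.8, 0.1, -0.7]
opening: 0.0267
gripper_force: 39.6
```

```bash
python3 -c "
from h import *
box(-78,0,71)
im,d=viewer.capture('scene'); cv2.imwrite('pics/scene1.png',im[...,::-1])"
```

```text
t 7.17 p [0.5327 0.1023 0.1993] x-ang 115.46 zax [-0.0018  0.0019 -1.    ] F [ 0.8  0.1 -0.7] op 0.0267 g 39.6 j [ 0.07  0.33 -0.11  1.13  0.    1.2 ]
tool shift mm [ 45.6  34.4 128.4]
```

View pics/scene1.png

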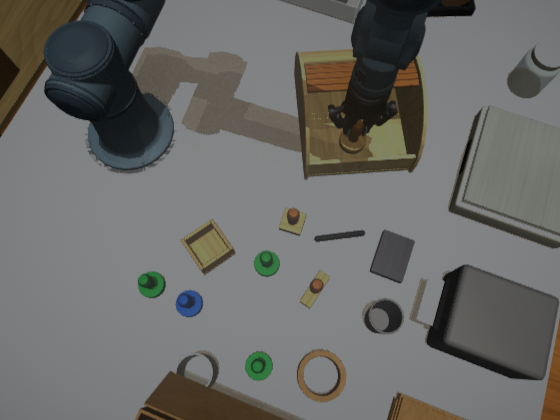

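move_arm(moves=[{"tx":0.0152,"ty":0.0115,"tz":0,"yaw":0},{"tx":0.0152,"ty":0.0115,"tz":0,"yaw":0},{"tx":0.0152,"ty":0.0115,"tz":0,"yaw":0},{"tx":0,"ty":0,"tz":0,"yaw":0},{"tx":0,"ty":0,"tz":0.01,"yaw":0},{"tx":0,"ty":0,"tz":0.015,"yaw":0},{"tx":0,"ty":0,"tz":0.015,"yaw":0},{"tx":0,"ty":0,"tz":0.01,"yaw":0},{"tx":0,"ty":0,"tz":0,"yaw":0},{"tx":0,"ty":0,"tz":0,"yaw":0}])

```text
time_s: 8.05
tool_pos: [0.5442, 0.1536, 0.1493]
ee_rot: [-0.001, 0.536, 0.844, -0.001]
contact_force: [0.4, 0.3, -0.8]
opening: 0.0262
gripper_force: 39.7
```

```bash
python3 -c "
from h import *
box(-78,0,71)"
```

```text
t 8.05 p [0.5442 0.1536 0.1493] x-ang 115.22 zax [-2.6e-03 -6.0e-04 -1.0e+00] F [ 0.4  0.3 -0.8] op 0.0262 g 39.7 j [ 0.16  0.41 -0.14  1.03 -0.    1.29]
tool shift mm [ 4.5  2.  78.3]
```

move_arm(moves=[{"tx":0.004,"ty":0.002,"tz":0.01,"yaw":0},{"tx":0,"ty":0,"tz":0.012,"yaw":0},{"tx":0,"ty":0,"tz":0.012,"yaw":0},{"tx":0,"ty":0,"tz":0.012,"yaw":0},{"tx":0,"ty":0,"tz":0.01,"yaw":0},{"tx":0,"ty":0,"tz":0.008,"yaw":0},{"tx":0,"ty":0,"tz":0.006,"yaw":0},{"tx":0,"ty":0,"tz":0.003,"yaw":0},{"tx":0,"ty":0,"tz":0,"yaw":0},{"tx":0,"ty":0,"tz":0,"yaw":0}])

```text
time_s: 8.88
tool_pos: [0.5457, 0.1588, 0.0775]
ee_rot: [0.0, 0.535, 0.845, 0.0]
contact_force: [0.5, -0.1, -0.9]
opening: 0.0265
gripper_force: 39.7
```

```bash
python3 -c "
from h import *
box(-78,0,71)"
```

```text
t 8.88 p [0.5457 0.1588 0.0775] x-ang 115.27 zax [ 4.e-04  0.e+00 -1.e+00] F [ 0.5 -0.1 -0.9] op 0.0265 g 39.7 j [ 0.17  0.47 -0.24  0.86 -0.    1.3 ]
tool shift mm [ 0.5 -1.8  6.5]
```

Lower until contact shows.

move_arm(moves=[{"tx":0,"ty":0,"tz":0.002,"yaw":0},{"tx":0,"ty":0,"tz":0.002,"yaw":0},{"tx":0,"ty":0,"tz":0.001,"yaw":0},{"tx":0,"ty":0,"tz":0.001,"yaw":0},{"tx":0,"ty":0,"tz":0.0005,"yaw":0},{"tx":0,"ty":0,"tz":0,"yaw":0},{"tx":0,"ty":0,"tz":0,"yaw":0},{"tx":0,"ty":0,"tz":0,"yaw":0},{"tx":0,"ty":0,"tz":0,"yaw":0},{"tx":0,"ty":0,"tz":0,"yaw":0}])

```text
time_s: 9.72
tool_pos: [0.5455, 0.1588, 0.0708]
ee_rot: [0.0, 0.535, 0.845, -0.0]
contact_force: [-1.2, 0.4, -0.8]
opening: 0.0267
gripper_force: 39.7
```

move_arm(moves=[{"tx":0,"ty":0,"tz":0.0005,"yaw":0},{"tx":0,"ty":0,"tz":0.0005,"yaw":0},{"tx":0,"ty":0,"tz":0,"yaw":0},{"tx":0,"ty":0,"tz":0,"yaw":0},{"tx":0,"ty":0,"tz":0,"yaw":0},{"tx":0,"ty":0,"tz":0,"yaw":0},{"tx":0,"ty":0,"tz":0,"yaw":0},{"tx":0,"ty":0,"tz":0,"yaw":0},{"tx":0,"ty":0,"tz":0,"yaw":0},{"tx":0,"ty":0,"tz":0,"yaw":0}])

```text
time_s: 10.55
tool_pos: [0.5456, 0.1587, 0.0706]
ee_rot: [0.0, 0.535, 0.845, 0.0]
contact_force: [-2.6, -1.3, 5.4]
opening: 0.0261
gripper_force: 40.2
```

move_arm(moves=[{"tx":0,"ty":0,"tz":0,"yaw":0},{"tx":0,"ty":0,"tz":0,"yaw":0},{"tx":0,"ty":0,"tz":0,"yaw":0},{"tx":0,"ty":0,"tz":0,"yaw":0},{"tx":0,"ty":0,"tz":0,"yaw":0},{"tx":0,"ty":0,"tz":0,"yaw":0},{"tx":0,"ty":0,"tz":0,"yaw":0},{"tx":0,"ty":0,"tz":-0.005,"yaw":0},{"tx":0,"ty":0,"tz":-0.01,"yaw":0},{"tx":0,"ty":0,"tz":-0.015,"yaw":0}], grip=1)

```text
time_s: 11.38
tool_pos: [0.5444, 0.1586, 0.0996]
ee_rot: [-0.001, 0.535, 0.845, -0.001]
contact_force: [-0.3, 0.0, 1.4]
opening: 0.0856
gripper_force: 0.0
```

move_arm(moves=[{"tx":0,"ty":0,"tz":-0.02,"yaw":0},{"tx":0,"ty":0,"tz":-0.025,"yaw":0},{"tx":0,"ty":0,"tz":-0.025,"yaw":0},{"tx":0,"ty":0,"tz":-0.025,"yaw":0},{"tx":0,"ty":0,"tz":-0.025,"yaw":0},{"tx":0,"ty":0,"tz":-0.025,"yaw":0},{"tx":0,"ty":0,"tz":-0.025,"yaw":0},{"tx":0,"ty":0,"tz":-0.01,"yaw":0},{"tx":0,"ty":0,"tz":0,"yaw":0},{"tx":0,"ty":0,"tz":0,"yaw":0}])

```text
time_s: 12.22
tool_pos: [0.546, 0.1589, 0.2809]
ee_rot: [0.001, 0.535, 0.845, 0.001]
contact_force: [-0.0, -0.0, -0.1]
opening: 0.0854
gripper_force: 0.0
```

```bash
python3 -c "
from h import *
box(3.5,1,218)
im,d=viewer.capture('scene'); cv2.imwrite('pics/scene2.png',im[...,::-1])
im,d=viewer.capture('top'); cv2.imwrite('pics/top2.png',im[...,::-1])"
```

```text
t 12.22 p [0.546  0.1589 0.2809] x-ang 115.27 zax [ 2.4e-03  3.0e-04 -1.0e+00] F [-0.  -0.  -0.1] op 0.0854 g 0.0 j [ 0.17  0.36  0.13  1.35 -0.    1.3 ]
tool shift mm [82.1 -3.2 62.8]
```

View pics/scene2.png

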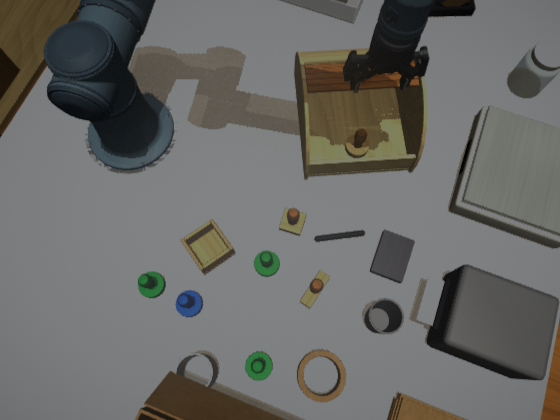

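move_arm(moves=[{"tx":0.02,"ty":-0.003,"tz":0,"yaw":0},{"tx":0.025,"ty":0,"tz":0,"yaw":0},{"tx":0.025,"ty":0,"tz":0,"yaw":0},{"tx":0.012,"ty":0,"tz":0,"yaw":0},{"tx":0,"ty":0,"tz":0,"yaw":0},{"tx":0,"ty":0,"tz":0.01,"yaw":0},{"tx":0,"ty":0,"tz":0.01,"yaw":0},{"tx":0,"ty":0,"tz":0,"yaw":0},{"tx":0,"ty":0,"tz":0,"yaw":0},{"tx":0,"ty":0,"tz":0,"yaw":0}])

```text
time_s: 13.15
tool_pos: [0.5079, 0.231, 0.2595]
ee_rot: [-0.0, 0.536, 0.844, -0.0]
contact_force: [-0.4, -0.9, 0.5]
opening: 0.0853
gripper_force: 0.0
```

```bash
python3 -c "
from h import *
box(3.5,1,218)"
```

```text
t 13.15 p [0.5079 0.231  0.2595] x-ang 115.22 zax [-6.e-04 -5.e-04 -1.e+00] F [-0.4 -0.9  0.5] op 0.0853 g 0.0 j [ 0.31  0.34  0.06  1.29 -0.    1.44]
tool shift mm [ 0.5  0.6 41.5]
```

move_arm(moves=[{"tx":0,"ty":0,"tz":0.01,"yaw":0},{"tx":0,"ty":0,"tz":0.01,"yaw":0},{"tx":0,"ty":0,"tz":0.01,"yaw":0},{"tx":0,"ty":0,"tz":0.007,"yaw":0},{"tx":0,"ty":0,"tz":0.004,"yaw":0},{"tx":0,"ty":0,"tz":0,"yaw":0},{"tx":0,"ty":0,"tz":0,"yaw":0},{"tx":0,"ty":0,"tz":0,"yaw":0},{"tx":0,"ty":0,"tz":0,"yaw":0},{"tx":0,"ty":0,"tz":0,"yaw":0}])

```text
time_s: 13.98
tool_pos: [0.5081, 0.2318, 0.2193]
ee_rot: [0.0, 0.535, 0.845, 0.0]
contact_force: [-0.0, -0.0, 0.9]
opening: 0.0851
gripper_force: 0.0
```

move_arm(moves=[{"tx":0,"ty":0,"tz":0,"yaw":0},{"tx":0,"ty":0,"tz":0,"yaw":0},{"tx":0,"ty":0,"tz":0,"yaw":0},{"tx":0,"ty":0,"tz":0,"yaw":0},{"tx":0,"ty":0,"tz":0,"yaw":0},{"tx":0,"ty":0,"tz":0,"yaw":0},{"tx":0,"ty":0,"tz":0,"yaw":0},{"tx":0,"ty":0,"tz":0,"yaw":0},{"tx":0,"ty":0,"tz":0,"yaw":0},{"tx":0,"ty":0,"tz":0,"yaw":0}], grip=0, newtons=30)

```text
time_s: 14.82
tool_pos: [0.5073, 0.2314, 0.219]
ee_rot: [-0.0, 0.535, 0.845, -0.0]
contact_force: [-3.7, -2.1, 6.1]
opening: 0.0322
gripper_force: 29.8
```

```bash
cat >> h.py <<'E'
def arc(a0,a1,n,r=180):
    """tool-axis rows (mm) from current pose along arc, tool x = box x"""
    a=np.linspace(a0,a1,n+1); P=np.c_[-r*np.cos(a),40+r*np.sin(a)]
    D=np.diff(P,axis=0); print(np.c_[D[:,0],-D[:,1]].round(1).tolist())
E
python3 -c "
from h import *
box(3.5,1,218); arc(1.59,.419,30)"
```

```text
t 14.82 p [0.5073 0.2314 0.219 ] x-ang 115.27 zax [-6.e-04 -5.e-04 -1.e+00] F [-3.7 -2.1  6.1] op 0.0322 g 29.8 j [ 0.31  0.35 -0.03  1.19 -0.    1.44]
tool shift mm [-0.1  0.9  1. ]
[[-7.0, 0.0], [-7.0, 0.3], [-7.0, 0.6], [-7.0, 0.8], [-6.9, 1.1], [-6.9, 1.4], [-6.8, 1.6], [-6.8, 1.9], [-6.7, 2.2], [-6.6, 2.4], [-6.5, 2.7], [-6.4, 2.9], [-6.3, 3.2], [-6.1, 3.4], [-6.0, 3.7], [-5.9, 3.9], [-5.7, 4.1], [-5.5, 4.3], [-5.4, 4.5], [-5.2, 4.7], [-5.0, 4.9], [-4.8, 5.1], [-4.6, 5.3], [-4.4, 5.5], [-4.2, 5.7], [-3.9, 5.8], [-3.7, 6.0], [-3.5, 6.1], [-3.2, 6.2], [-3.0, 6.4]]
```

move_arm(moves=[{"tx":-0.007,"ty":0,"tz":0,"yaw":0},{"tx":-0.007,"ty":0,"tz":0.0003,"yaw":0},{"tx":-0.007,"ty":0,"tz":0.0006,"yaw":0},{"tx":-0.007,"ty":0,"tz":0.0008,"yaw":0},{"tx":-0.0069,"ty":0,"tz":0.0011,"yaw":0},{"tx":-0.0069,"ty":0,"tz":0.0014,"yaw":0},{"tx":-0.0068,"ty":0,"tz":0.0016,"yaw":0},{"tx":-0.0068,"ty":0,"tz":0.0019,"yaw":0},{"tx":-0.0067,"ty":0,"tz":0.0022,"yaw":0},{"tx":-0.0066,"ty":0,"tz":0.0024,"yaw":0}])

```text
time_s: 15.65
tool_pos: [0.5363, 0.1703, 0.2065]
ee_rot: [-0.001, 0.535, 0.845, 0.001]
contact_force: [-5.0, 1.2, 4.9]
opening: 0.0323
gripper_force: 30.5
```

```bash
python3 -c "
from h import *
a=1.59-10*.03903;box(-180*np.cos(a),1,40+180*np.sin(a)-2+1)"
```

```text
t 15.65 p [0.5363 0.1703 0.2065] x-ang 115.32 zax [-0.0014  0.0025 -1.    ] F [-5.   1.2  4.9] op 0.0323 g 30.5 j [ 0.19  0.37 -0.04  1.16  0.    1.32]
tool shift mm [-1.2  0.8 -0.2]
```

Following well (1 mm lag); continue.

move_arm(moves=[{"tx":-0.0065,"ty":0,"tz":0.0027,"yaw":0},{"tx":-0.0064,"ty":0,"tz":0.0029,"yaw":0},{"tx":-0.0063,"ty":0,"tz":0.0032,"yaw":0},{"tx":-0.0061,"ty":0,"tz":0.0034,"yaw":0},{"tx":-0.006,"ty":0,"tz":0.0037,"yaw":0},{"tx":-0.0059,"ty":0,"tz":0.0039,"yaw":0},{"tx":-0.0057,"ty":0,"tz":0.0041,"yaw":0},{"tx":-0.0055,"ty":0,"tz":0.0043,"yaw":0},{"tx":-0.0054,"ty":0,"tz":0.0045,"yaw":0},{"tx":-0.0052,"ty":0,"tz":0.0047,"yaw":0}])

```text
time_s: 16.48
tool_pos: [0.5621, 0.1161, 0.1692]
ee_rot: [-0.0, 0.535, 0.845, 0.0]
contact_force: [-3.4, -0.8, 4.9]
opening: 0.032
gripper_force: 31.8
```

```bash
python3 -c "
from h import *
a=1.59-20*.03903;box(-180*np.cos(a),1,40+180*np.sin(a)-2+1)"
```

```text
t 16.48 p [0.5621 0.1161 0.1692] x-ang 115.27 zax [-2.e-04  4.e-04 -1.e+00] F [-3.4 -0.8  4.9] op 0.032 g 31.8 j [ 0.09  0.41 -0.08  1.08  0.    1.22]
tool shift mm [-0.1  0.7 -0.1]
```

move_arm(moves=[{"tx":-0.005,"ty":0,"tz":0.0049,"yaw":0},{"tx":-0.0048,"ty":0,"tz":0.0051,"yaw":0},{"tx":-0.0046,"ty":0,"tz":0.0053,"yaw":0},{"tx":-0.0044,"ty":0,"tz":0.0055,"yaw":0},{"tx":-0.0042,"ty":0,"tz":0.0057,"yaw":0},{"tx":-0.0039,"ty":0,"tz":0.0058,"yaw":0},{"tx":-0.0037,"ty":0,"tz":0.006,"yaw":0},{"tx":-0.0035,"ty":0,"tz":0.0061,"yaw":0},{"tx":-0.0032,"ty":0,"tz":0.0062,"yaw":0},{"tx":-0.003,"ty":0,"tz":0.0064,"yaw":0}])

```text
time_s: 17.32
tool_pos: [0.5798, 0.0788, 0.1121]
ee_rot: [0.001, 0.536, 0.845, -0.0]
contact_force: [-2.0, -2.8, 4.8]
opening: 0.0324
gripper_force: 33.1
```

move_arm(moves=[{"tx":0,"ty":0,"tz":0,"yaw":0},{"tx":0,"ty":0,"tz":0,"yaw":0},{"tx":0,"ty":0,"tz":0,"yaw":0},{"tx":0,"ty":0,"tz":0,"yaw":0},{"tx":0,"ty":0,"tz":0,"yaw":0},{"tx":0,"ty":0,"tz":0,"yaw":0},{"tx":0,"ty":0,"tz":0,"yaw":0},{"tx":0,"ty":0,"tz":0,"yaw":0},{"tx":0,"ty":0,"tz":0,"yaw":0},{"tx":0,"ty":0,"tz":0,"yaw":0}])

```text
time_s: 18.15
tool_pos: [0.5797, 0.079, 0.1121]
ee_rot: [0.001, 0.536, 0.845, -0.001]
contact_force: [0.9, -4.8, -1.3]
opening: 0.032
gripper_force: 32.9
```

```bash
python3 -c "
from h import *
a=.419;box(-180*np.cos(a),1,40+180*np.sin(a)-2+1)"
```

```text
t 18.15 p [0.5797 0.079  0.1121] x-ang 115.24 zax [ 4.e-04 -2.e-03 -1.e+00] F [ 0.9 -4.8 -1.3] op 0.032 g 32.9 j [ 0.03  0.47 -0.14  0.96 -0.    1.16]
tool shift mm [ 0.8  0.6 -0.2]
```

move_arm(moves=[{"tx":0,"ty":0,"tz":0.0005,"yaw":0},{"tx":-0.0005,"ty":0,"tz":0.0005,"yaw":0},{"tx":0,"ty":0,"tz":0.0005,"yaw":0},{"tx":-0.0005,"ty":0,"tz":0.0005,"yaw":0},{"tx":0,"ty":0,"tz":0,"yaw":0},{"tx":0,"ty":0,"tz":0,"yaw":0},{"tx":0,"ty":0,"tz":0,"yaw":0},{"tx":0,"ty":0,"tz":0,"yaw":0},{"tx":0,"ty":0,"tz":0,"yaw":0},{"tx":0,"ty":0,"tz":0,"yaw":0}])

```text
time_s: 18.98
tool_pos: [0.58, 0.0784, 0.1108]
ee_rot: [0.001, 0.535, 0.845, -0.0]
contact_force: [-2.3, -6.2, 5.2]
opening: 0.0322
gripper_force: 33.2
```

move_arm(moves=[{"tx":0,"ty":0,"tz":0.0005,"yaw":0},{"tx":0,"ty":0,"tz":0.0005,"yaw":0},{"tx":0,"ty":0,"tz":0.0005,"yaw":0},{"tx":-0.0005,"ty":0,"tz":0.0005,"yaw":0},{"tx":0,"ty":0,"tz":0,"yaw":0},{"tx":0,"ty":0,"tz":0,"yaw":0},{"tx":0,"ty":0,"tz":0,"yaw":0},{"tx":0,"ty":0,"tz":0,"yaw":0},{"tx":0,"ty":0,"tz":0,"yaw":0},{"tx":0,"ty":0,"tz":0,"yaw":0}])

```text
time_s: 19.82
tool_pos: [0.5804, 0.0776, 0.1089]
ee_rot: [0.001, 0.535, 0.845, -0.001]
contact_force: [-1.2, -5.8, 5.8]
opening: 0.0321
gripper_force: 33.3
```

move_arm(moves=[{"tx":0,"ty":0,"tz":0.001,"yaw":0},{"tx":-0.0005,"ty":0,"tz":0.001,"yaw":0},{"tx":-0.0005,"ty":0,"tz":0.001,"yaw":0},{"tx":0,"ty":0,"tz":0,"yaw":0},{"tx":0,"ty":0,"tz":0,"yaw":0},{"tx":0,"ty":0,"tz":0,"yaw":0},{"tx":0,"ty":0,"tz":0,"yaw":0},{"tx":0,"ty":0,"tz":0,"yaw":0},{"tx":0,"ty":0,"tz":0,"yaw":0},{"tx":0,"ty":0,"tz":0,"yaw":0}])

```text
time_s: 20.65
tool_pos: [0.5809, 0.0766, 0.1058]
ee_rot: [0.001, 0.536, 0.844, -0.001]
contact_force: [-0.4, -5.8, 4.3]
opening: 0.0326
gripper_force: 33.3
```

```bash
python3 -c "
from h import *
a=.419;box(-180*np.cos(a),1,40+180*np.sin(a)-1)
im,d=viewer.capture('scene'); cv2.imwrite('pics/s3.png',cv2.resize(im[20:200,260:460,::-1],None,fx=3,fy=3))"
```

```text
t 20.65 p [0.5809 0.0766 0.1058] x-ang 115.23 zax [ 0.001 -0.002 -1.   ] F [-0.4 -5.8  4.3] op 0.0326 g 33.3 j [ 0.02  0.48 -0.15  0.95 -0.    1.15]
tool shift mm [ 3.3  0.6 -6.4]
```

View pics/s3.png

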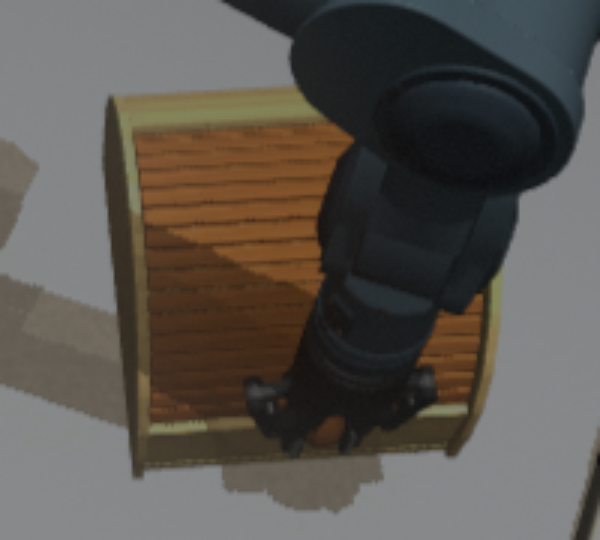

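move_arm(moves=[{"tx":0,"ty":0,"tz":0,"yaw":0},{"tx":0,"ty":0,"tz":0,"yaw":0},{"tx":0,"ty":0,"tz":0,"yaw":0},{"tx":0,"ty":0,"tz":0,"yaw":0},{"tx":0,"ty":0,"tz":0,"yaw":0},{"tx":0,"ty":0,"tz":0,"yaw":0},{"tx":0,"ty":0,"tz":0,"yaw":0},{"tx":0,"ty":0,"tz":-0.01,"yaw":0},{"tx":0,"ty":0,"tz":-0.02,"yaw":0},{"tx":0,"ty":0,"tz":-0.02,"yaw":0}], grip=1)

```text
time_s: 21.53
tool_pos: [0.5797, 0.0775, 0.1555]
ee_rot: [-0.001, 0.535, 0.845, -0.001]
contact_force: [-0.5, -0.1, 0.4]
opening: 0.0854
gripper_force: 0.0
```

move_arm(moves=[{"tx":-0.02,"ty":0,"tz":-0.02,"yaw":0},{"tx":-0.03,"ty":0,"tz":-0.02,"yaw":0},{"tx":-0.03,"ty":0,"tz":-0.02,"yaw":0},{"tx":-0.03,"ty":0,"tz":-0.02,"yaw":0},{"tx":-0.03,"ty":0,"tz":-0.02,"yaw":0},{"tx":-0.02,"ty":0,"tz":-0.01,"yaw":0},{"tx":0,"ty":0,"tz":0,"yaw":0},{"tx":0,"ty":0,"tz":0,"yaw":0},{"tx":0,"ty":0,"tz":0,"yaw":0},{"tx":0,"ty":0,"tz":0,"yaw":0}])

```text
time_s: 22.37
tool_pos: [0.648, -0.0661, 0.2645]
ee_rot: [-0.001, 0.535, 0.845, -0.0]
contact_force: [0.0, 0.1, -0.2]
opening: 0.0855
gripper_force: 0.0
```

```bash
python3 - <<'E'
from h import *
from scipy.optimize import least_squares
box(-167,0,110)
c=np.array([.5106,.2290]); th=np.deg2rad(115.3); ex=np.array([np.cos(th),np.sin(th)]); ey=np.array([-ex[1],ex[0]])
ims=[]
for n in("scene","top"):
    im,d=viewer.capture(n); W=cloud(n,d); l=np.dstack([(W[...,:2]-c)@np.c_[ex,ey],W[...,2]])*1000; l[d==0]=999
    p=l.reshape(-1,3)
    k=p[(np.linalg.norm(p-[-164,0,113],axis=1)<24)&(np.hypot(p[:,0],p[:,2]-40)>166)]
    f=lambda q:np.linalg.norm(k-q,axis=1)-17
    r=least_squares(f,[-164,0,113],loss="soft_l1",f_scale=2).x
    print(n,len(k),r,"a",np.arctan2(r[2]-40,-r[0]))
    m=(abs(p[:,1])<100)&(abs(p[:,1])>30)&(abs(np.hypot(p[:,0],p[:,2]-40)-144)<4)&(p[:,0]<-100)&(p[:,2]>74)
    print("slat lowest z",np.percentile(p[m][:,2],[0,2,5]))
    ims.append(im[20:200,260:460] if n=="scene" else im[95:275,50:250])
cv2.imwrite("pics/f.png",cv2.resize(np.hstack(ims)[...,::-1],None,fx=2,fy=2))
E
```

```text
t 22.37 p [ 0.648  -0.0661  0.2645] x-ang 115.33 zax [-1.7e-03  6.0e-04 -1.0e+00] F [ 0.   0.1 -0.2] op 0.0855 g 0.0 j [-0.2   0.55  0.39  1.41  0.    0.93]
tool shift mm [158.3   2.2 154.7]
scene 184 [-162.23961539    1.92952869  114.48644545] a 0.43040706066437173
slat lowest z [74.07610349 75.79325063 82.53608545]
top 0 [-164.    0.  113.] a 0.4187899403786417
slat lowest z [106.22900693 111.20353861 113.08326081]
```

View pics/f.png

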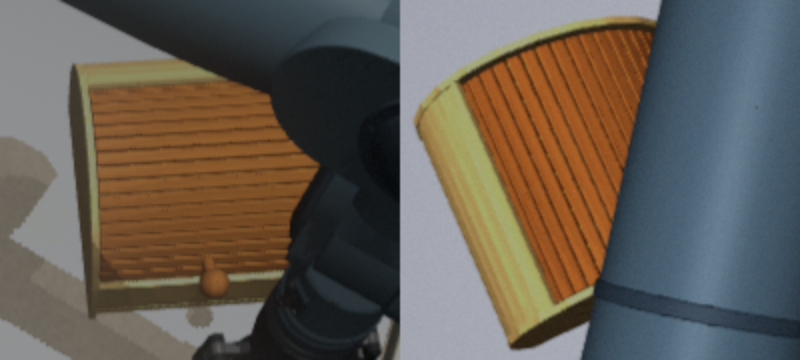

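move_arm(moves=[{"tx":0.02,"ty":0.001,"tz":0.005,"yaw":0},{"tx":0.03,"ty":0,"tz":0.01,"yaw":0},{"tx":0.03,"ty":0,"tz":0.01,"yaw":0},{"tx":0.03,"ty":0,"tz":0.01,"yaw":0},{"tx":0.03,"ty":0,"tz":0.01,"yaw":0},{"tx":0.02,"ty":0,"tz":0.01,"yaw":0},{"tx":0,"ty":0,"tz":0.015,"yaw":0},{"tx":0,"ty":0,"tz":0.015,"yaw":0},{"tx":0,"ty":0,"tz":0.01,"yaw":0},{"tx":0,"ty":0,"tz":0,"yaw":0}], grip=0)

```text
time_s: 23.3
tool_pos: [0.5791, 0.0785, 0.1674]
ee_rot: [-0.002, 0.535, 0.845, -0.001]
contact_force: [-0.3, 0.6, -1.3]
opening: -0.0003
gripper_force: 0.0
```

```bash
python3 -c "
from h import *
box(-165,1,148)"
```

```text
t 23.3 p [0.5791 0.0785 0.1674] x-ang 115.33 zax [-5.1e-03 -2.0e-04 -1.0e+00] F [-0.3  0.6 -1.3] op -0.0003 g 0.0 j [ 0.03  0.43 -0.05  1.1  -0.    1.15]
tool shift mm [ 0.3  1.5 19.4]
```

move_arm(moves=[{"tx":0,"ty":0,"tz":0.008,"yaw":0},{"tx":0,"ty":0,"tz":0.005,"yaw":0},{"tx":0,"ty":0,"tz":0.003,"yaw":0},{"tx":0,"ty":0,"tz":0.001,"yaw":0},{"tx":0,"ty":0,"tz":0.001,"yaw":0},{"tx":0,"ty":0,"tz":0.001,"yaw":0},{"tx":0,"ty":0,"tz":0,"yaw":0},{"tx":0,"ty":0,"tz":0,"yaw":0},{"tx":0,"ty":0,"tz":0,"yaw":0},{"tx":0,"ty":0,"tz":0,"yaw":0}])

```text
time_s: 24.13
tool_pos: [0.5816, 0.0779, 0.1513]
ee_rot: [0.0, 0.535, 0.845, 0.0]
contact_force: [-0.4, -0.3, 0.5]
opening: 0.0
gripper_force: 0.0
```

move_arm(moves=[{"tx":0,"ty":0,"tz":0.001,"yaw":0},{"tx":0,"ty":0,"tz":0.001,"yaw":0},{"tx":0,"ty":0,"tz":0.001,"yaw":0},{"tx":0,"ty":0,"tz":0.001,"yaw":0},{"tx":0,"ty":0,"tz":0,"yaw":0},{"tx":0,"ty":0,"tz":0,"yaw":0},{"tx":0,"ty":0,"tz":0,"yaw":0},{"tx":0,"ty":0,"tz":0,"yaw":0},{"tx":0,"ty":0,"tz":0,"yaw":0},{"tx":0,"ty":0,"tz":0,"yaw":0}])

```text
time_s: 24.97
tool_pos: [0.5816, 0.0778, 0.1471]
ee_rot: [0.0, 0.535, 0.845, -0.0]
contact_force: [-0.4, -1.1, 2.0]
opening: -0.0
gripper_force: 0.7
```

Contact beginning at 0.147 (expected top of knob when shut: 0.130 + 0.017). Press slightly more.

move_arm(moves=[{"tx":0,"ty":0,"tz":0.0005,"yaw":0},{"tx":0,"ty":0,"tz":0.0005,"yaw":0},{"tx":0,"ty":0,"tz":0.0005,"yaw":0},{"tx":0,"ty":0,"tz":0.0005,"yaw":0},{"tx":0,"ty":0,"tz":0,"yaw":0},{"tx":0,"ty":0,"tz":0,"yaw":0},{"tx":0,"ty":0,"tz":0,"yaw":0},{"tx":0,"ty":0,"tz":0,"yaw":0},{"tx":0,"ty":0,"tz":0,"yaw":0},{"tx":0,"ty":0,"tz":0,"yaw":0}])

```text
time_s: 25.8
tool_pos: [0.5817, 0.0777, 0.1468]
ee_rot: [0.001, 0.535, 0.845, 0.0]
contact_force: [-3.0, -1.9, 10.8]
opening: -0.0003
gripper_force: 5.5
```

move_arm(moves=[{"tx":0,"ty":0,"tz":-0.01,"yaw":0},{"tx":0,"ty":0,"tz":-0.02,"yaw":0},{"tx":0,"ty":0,"tz":-0.03,"yaw":0},{"tx":-0.02,"ty":0,"tz":-0.03,"yaw":0},{"tx":-0.03,"ty":-0.01,"tz":-0.02,"yaw":0},{"tx":-0.03,"ty":-0.02,"tz":0,"yaw":0},{"tx":-0.03,"ty":-0.02,"tz":0,"yaw":0},{"tx":-0.03,"ty":-0.02,"tz":0,"yaw":0},{"tx":-0.02,"ty":-0.01,"tz":0,"yaw":0},{"tx":0,"ty":0,"tz":0,"yaw":0}])

```text
time_s: 26.63
tool_pos: [0.577, -0.105, 0.255]
ee_rot: [0.0, 0.538, 0.843, -0.001]
contact_force: [0.4, 0.8, -0.3]
opening: 0.0002
gripper_force: 0.0
```

```bash
python3 - <<'E'
from h import *
im,d=viewer.capture("scene"); cv2.imwrite("pics/g.png",im[...,::-1])
E
```

```text
(no output)
```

View pics/g.png

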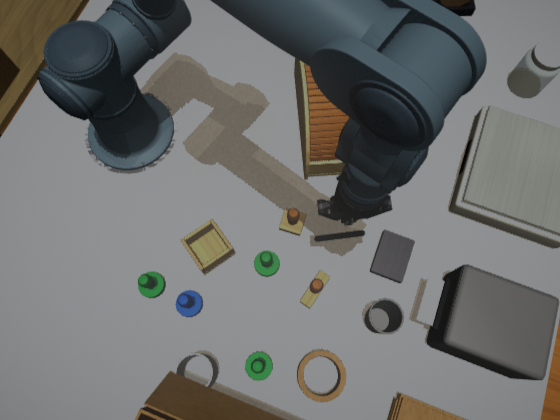

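The cover is shut down to the sill (315,165), the gripper is clear of everything, and the neighbouring things are undisturbed.

```bash
python3 -c "from h import *; print(order.finish_job())"
```

```text
the job is handed in; nothing more can be done
None
```

The round-based stamp was standing upright on the box floor when I last saw it, the cover is rolled down to its stop, and the job was handed in at about 27 s of the 54 s allowed.

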